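# Wipe the cleaning plate and open the cleaner jug

## Task

Get the stone plate ready for cleaning: with the wooden scraper block, push all four loose chips off the plate into the metal trough along its far edge (they are sharp, so keep the fingers off them), and stand the scraper back upright on the bench. Then open the cleaner jug: press its push-and-turn safety cap down, twist it free counterclockwise while pressed, lift it off and finish while still holding it level a few centimetres straight above the neck. Leave everything else on the bench where it is.

Things in the scene. Friction and masses are not known exactly. Their poses are not given: they have to be found in the camera images.
- plate: Fixed pale stone plate, 160 (x) x 170 (y) mm, 30 mm high, a sheet-metal trough along its far (+x) edge. Origin: centre of the plate's underside, on the bench; x points to the trough. Flat top at z = 30 mm over x = -80 to 80, y = -85 to 85 mm; trough from x = 80 to 165 mm, floor at z = 5 mm, its three thin walls reach z = 26 mm.
- scraper_grip (a point): Centre of the handle of the loose wooden scraper block (about 160 g) that stands upright on the bench. Handle: 22 mm thick (x), 76 mm long (y), 40 mm high; the point is 50 mm above the block's foot, 20 mm under its top. Below the handle the blade: 26 mm thick (x), 110 mm long (y), 30 mm high, flat foot. z is up; both long faces are alike.
- scraper_foot (a point): Centre of the underside of the scraper block; same axes as the handle point.
- chip0 (a point): Centre of a loose grey stone chip, 22 x 18 x 9 mm, about 10 g, lying flat on the plate; chip centres start within 32 mm of the plate's centre along both of its axes.
- chip1 (a point): Centre of a loose grey stone chip, 22 x 18 x 9 mm, about 10 g, lying flat on the plate; chip centres start within 32 mm of the plate's centre along both of its axes.
- chip2 (a point): Centre of a loose grey stone chip, 22 x 18 x 9 mm, about 10 g, lying flat on the plate; chip centres start within 32 mm of the plate's centre along both of its axes.
- chip3 (a point): Centre of a loose grey stone chip, 22 x 18 x 9 mm, about 10 g, lying flat on the plate; chip centres start within 32 mm of the plate's centre along both of its axes.
- jug: Fixed white cleaner jug, 110 (x) x 80 (y) mm, in a low aluminium holder (126 x 96 mm) bolted to the bench. Origin: centre of its underside, on the bench; x along its long side. Shoulder at 110 mm; neck on the jug's z axis, 38 mm across with a 57 mm flange, top at 136 mm; a sprung pad in the neck reaches 144 mm.
- cap_grip (a point): Centre of the grip bar on the jug's loose grey safety cap (about 120 g). Bar: 50 mm long (x), 14 mm thick (y), 22 mm high, 11 mm above and below this point; under it a flat disc with skirt, 68 mm across, from 11 to 42 mm below this point. Locked, the point is 161 mm above the jug's underside on its axis, the bar along the jug's long (x) axis.
- cap: The same cap, origin at the centre of its skirt's lower edge. A spring (4 N, rising 0.7 N per mm) pushes it up and a tooth blocks turning. Pressed down 6 to 8 mm (8 is the stop) and kept down, it turns counterclockwise seen from above; turned 57 to 83 degrees from locked (a stop lies just beyond), it is free to lift straight off. A few degrees of play; clockwise is stopped.
- buckle_a: black plastic fin buckle, 69 x 34 x 14 mm, lying on the bench, bystander. Origin: underside, about its middle.
- buckle_b: a second black fin buckle like the first, bystander. Origin: underside, about its middle.
- clip: red plastic clip, 55 x 16 x 20 mm, bystander. Origin: underside, about its middle.
- steel_hook: stainless hook, about 85 x 40 x 8 mm, lying flat, bystander. Origin: underside, about its middle.
- lotion: closed plain round bottle, 52 mm across, 150 mm tall, standing, bystander. Origin: underside, about its middle.
- cup: steel mug, 76 mm across, 85 mm tall, standing, bystander. Origin: underside, about its middle.
- snorkel: teal snorkel tube, 340 mm long, 22 mm thick, lying across the far part of the bench, bystander. Origin: underside, about its middle.
There are look-alikes about, which are no part of the job. There is more than one size of the part that bears scraper_grip; the job needs the smallest. What is shaped like the cap but blue is not meant.

How it is judged:
By the outcome, as a careful person would: the job done as asked, in the order asked, and still so for the second after the job is handed in, while the arm keeps its last pose, push and grip.
It also fails if it takes over 64 s, if anything falls off the work surface, if the arm or the gripper's body presses on something with over 40 N, if the wrist force passes 120 N, or if a joint passes its speed limit or range.

## Robot

A 6-joint arm with a two-finger parallel gripper is mounted at the origin on the work surface. World frame = base frame: x ahead of the robot, y to its left, z up, the work surface at z = 0. Lengths are in m, angles in rad, forces in N, time in s.
With the tool pointing down it reaches from about 0.3 to 0.775 m from the base axis. Payload 14.6 kg.
Tool frame: the origin (TCP) lies where the fingers leave the gripper's body, on its centre line; the fingertips stand env.tips_ahead ahead of it and the grasp point (between the pads) lies 78 mm ahead of it (env.tips_ahead is the distance from the TCP to the fingertips, in m); z points along the fingers, y is the line along which they close (so a half turn about z gives the same grasp; the last joint's range is limited). The gripper opens to 94 mm and grips with 3 to 60 N. Pads are 16 mm wide; open, the fingers measure 119 mm over their backs; the gripper's body (75 mm by 177 mm) begins 78 mm behind the grasp point.
Start: joints at [1.167, 0.3, 1.521, -0, 1.321, -0.067], TCP at [0.182, 0.519, 0.303] pointing down, gripper open.
Joint ranges: [-3.03, 3.03], [-0.79, 2.21], [0.23, 2.52], [-1.04, 4.18], [0, 3.07], [-2.55, 2.55]. Speed limits (rad/s): [2.22, 2.22, 2.57, 3.14, 3.14, 3.14].

## Interface

Orientations are given as a unit quaternion [x, y, z, w].
In Python, from plant import env gives the robot as it stands.
- The arm moves only by the shell command python3 -m pendant 'ROWS'. ROWS is JSON, a list of rows, each a list of 7 numbers: the turn, a rotation vector about the tool's x, y, z in units of 6 degrees (1.0 is 6 degrees), then the shift along the tool's x, y, z in units of 25 mm (1.0 is 25 mm), then the opening, from -1 (shut) to 1 (fully open), so that 0 is half open. In form: [[ax, ay, az, tx, ty, tz, grip], ...]. A call has 1 to 20 rows; each row is the pose to reach, as a shift and turn from the pose commanded when the call began, along the tool's axes at that moment; what a row does not reach only later rows make up. A row lasts 1/10 s, in which the tool goes at most 50 mm and 8.59 degrees, less where a joint would pass 70% of its speed; a pose out of reach is approached as far as the arm can. A call with a gripper value outside its range is refused whole. The fingers move at their own pace and stop on an object; the grip force is fixed at half the most. Time passes only in rows, so rows that repeat a pose let the fingers close. It gives the time, the measured TCP pose, the force, the opening and the grip force at its end, in the units of the state.
- env.state(): the state, without advancing time (a new reading comes with each control period).
- env.get_image(name): name is "scene" or "side" or "wrist"; returns a dict with "image" (420x560x3 uint8, red, green, blue), "z_map" (420x560 float32, m along the optical axis (not along the pixel's ray), 0 where there is no reading), "camera_matrix" (3x3 intrinsics, pixels), "distortion" ([k1, k2, p1, p2, k3] as OpenCV has them; the pictures are not rectified), "pose" (4x4, takes a point from camera to world coordinates). Camera axes: x right, y down, z forward; pixel columns grow to the right and rows downward; lengths in m; the calibration is good to about 2 mm. A picture is of the moment at which its call begins.
- env.hand_in(): hands the job in; it is judged then, once.
Trained networks look in a picture, given as the dict that the camera call returned (one of the last four; its "shot" number tells which), for a name from the list of things; names that differ only in an ending like _2 or _b are one class to them, and where a whole thing is asked for, a point or a joint stands for the part that bears it (a point fixed in the world has none). Each returns a list of dicts, best first, with "score" (0 to 1); they miss things now and then, are a little off and sometimes report something else, mostly with a low value. They report only what shows in the picture. A call takes as long as a camera call. They do not tell look-alikes from the thing itself.
- env.trace(picture, label): "mask" (420x560 bool, what is visible of it) and "box" ([left, top, right, bottom] in pixels, round what is visible of it).
The state is a dict: "time_s": time; "qpos": joint angles; "joint_vel": joint speeds; "effort": joint torques, N m; "eef_pos": TCP position; "tool_rot": TCP orientation; "wrist_force": force on the tool from outside, world axes, zero at the start; "ft_torque": the same for the moment, N m; "width": finger opening in m; "gripper_force": force on a finger pad.
Only numpy, scipy, OpenCV 4.12 (cv2) and the standard library are available. Lean on these libraries where they do the work, as an engineer would, in place of code of your own. Each camera call takes 0.05 s, during which the arm holds its last target. There are 200 camera calls.

## Working session

There is one attempt and no reset: what is moved stays moved. The work goes in short steps, Python scripts to look and compute and a shell command to move; the robot and the scene stay as the last step left them, time stands still between calls to the robot, and variables do not carry over. Pictures are saved under pics/ and viewed, at most 10 in all, crops included, and the job is handed in when it is done.

```bash
ls; mkdir -p pics; cat > h.py <<'E'
import numpy as np, cv2
from plant import env
def pts(p, mask=None):
    K=np.array(p["camera_matrix"]);d=np.array(p["distortion"],float);z=p["z_map"]
    m=(z>0) if mask is None else (mask&(z>0))
    v,u=np.nonzero(m)
    n=cv2.undistortPoints(np.stack([u,v],1).astype(np.float64).reshape(-1,1,2),K,d).reshape(-1,2)
    zz=z[v,u]; c=np.column_stack([n*zz[:,None],zz]); T=np.array(p["pose"])
    return c@T[:3,:3].T+T[:3,3],u,v
def save(p,name): cv2.imwrite("pics/"+name,cv2.cvtColor(p["image"],cv2.COLOR_RGB2BGR))
def rect(P): 
    (c,s,a)=cv2.minAreaRect((P[:,:2]*1000).astype(np.float32)); return np.round(c,1),np.round(s,1),round(a,1)
E
python3 - <<'E'
from h import *
print(env.state(), env.tips_ahead)
ims=[]
for n in ["scene","side","wrist"]:
    p=env.get_image(n); save(p,n+"0.png"); print(n,np.round(p["pose"],3).tolist())
    for l in ["plate","scraper_grip","chip0","jug","cap","buckle_a","clip","steel_hook","lotion","cup","snorkel"]:
        for r in env.trace(p,l):
            if r["score"]<0.3: continue
            m=cv2.erode(r["mask"].astype(np.uint8),np.ones((3,3)))>0
            P,_,_=pts(p,m)
            if len(P)<5: continue
            print(l,round(r["score"],2),r["box"],"med",np.round(np.median(P,0),3),"z95",np.round(np.percentile(P[:,2],[5,95]),3),rect(P))
E
```

```text
pics
{'time_s': 0.0, 'qpos': array([ 1.16739810e+00,  3.00485406e-01,  1.52155335e+00, -1.83603690e-05,
        1.32072441e+00, -6.66011015e-02]), 'joint_vel': array([-0.00019673, -0.00047491,  0.00119262, -0.00324208,  0.00020273,
        0.00033228]), 'effort': array([ 6.77444186e-04, -5.31812632e+01, -3.52731407e+01,  7.08115473e-02,
        2.43827188e-02, -1.06435341e-04]), 'eef_pos': array([0.18170543, 0.518964  , 0.30209016]), 'tool_rot': array([ 1.67601509e-01,  9.85854650e-01, -5.71242161e-04, -1.27624066e-04]), 'wrist_force': array([-0.34351484, -0.06664494,  0.70931755]), 'ft_torque': array([-0.01971103,  0.00503698,  0.02209439]), 'gripper_force': 0.0, 'width': 0.09380414198832175} 0.0972
scene [[-0.067, 0.856, -0.512, 1.045], [0.998, 0.063, -0.025, 0.069], [0.01, -0.513, -0.858, 0.946], [0.0, 0.0, 0.0, 1.0]]
plate 0.61 [218.8, 185.6, 291.9, 277.5] med [ 0.58  -0.014  0.028] z95 [0.004 0.033] (array([554.1, -13.9]), array([244.9, 165.1]), 4.4)
scraper_grip 0.74 [349.5, 192.0, 391.3, 222.8] med [0.486 0.285 0.039] z95 [0.013 0.071] (array([480.5, 286.9]), array([101.9,  23
[... 3964 characters left out ...]
7.5,  77.4]), 84.2)
snorkel 0.59 [308.4, 201.0, 410.2, 286.7] med [0.785 0.001 0.022] z95 [0.015 0.027] (array([781.7, -12.8]), array([ 76.1, 359.8]), 11.8)
wrist [[0.331, 0.904, 0.272, 0.101], [0.944, -0.317, -0.095, 0.547], [0.0, 0.288, -0.958, 0.385], [0.0, 0.0, 0.0, 1.0]]
scraper_grip 0.75 [174.2, 260.5, 220.7, 376.8] med [0.274 0.386 0.072] z95 [0.021 0.094] (array([300.9, 367.6]), array([ 30.8, 121.4]), 57.5)
scraper_grip 0.73 [300.1, 357.1, 323.9, 398.8] med [0.47  0.475 0.038] z95 [0.011 0.047] (array([490.7, 468.5]), array([32.7, 57.8]), 67.9)
scraper_grip 0.59 [172.0, 379.4, 238.1, 407.2] med [0.463 0.29  0.024] z95 [0.006 0.039] (array([470.1, 292.6]), array([106.2,  21.7]), 67.6)
```

```bash
python3 - <<'E'
from h import *
im=cv2.imread("pics/scene0.png")[130:340,80:470]; cv2.imwrite("pics/sc1.png",cv2.resize(im,(780,420),interpolation=cv2.INTER_CUBIC))
p=env.get_image("scene");q=env.get_image("side")
P=np.vstack([pts(p)[0],pts(q)[0]])
def top(x,y,r,z0,z1,name):
    m=(np.hypot(P[:,0]-x,P[:,1]-y)<r)&(P[:,2]>z0)&(P[:,2]<z1); Q=P[m]; (c,s,a)=rect(Q); print(name,m.sum(),c,s,a,Q[:,2].mean())
top(.48,.285,.07,.062,.08,"handle top")
top(.48,.285,.09,.005,.08,"scraper all")
top(.484,-.312,.06,.164,.18,"bar")
top(.484,-.312,.06,.140,.156,"disc")
top(.484,-.312,.09,.095,.115,"shoulder")
top(.484,-.312,.11,.02,.115,"jugall")
# plate top
m=(abs(P[:,0]-.52)<.14)&(abs(P[:,1]+.014)<.13)&(P[:,2]>.024)&(P[:,2]<.045)
Q=P[m];print("plate",rect(Q), np.median(Q[:,2]))
m=(abs(P[:,0]-.52)<.14)&(abs(P[:,1]+.014)<.13)&(P[:,2]>.0355)&(P[:,2]<.05)
Q=P[m]
# cluster in grid
g=np.zeros((300,300),np.uint8);ix=((Q[:,:2]-[.38,-.15])*1000).astype(int);g[ix[:,0],ix[:,1]]=1
g=cv2.dilate(g,np.ones((5,5)));n,l,st,ce=cv2.connectedComponentsWithStats(g)
for i in range(1,n):
    k=l[ix[:,0],ix[:,1]]==i; 
    if k.sum()>8: print("chip?",k.sum(),rect(Q[k]),Q[k,2].mean())
E
```

```text
handle top 419 [477.3 289.7] [81.7 26.4] 65.5 0.07031996390725379
scraper all 1406 [477.5 283.6] [173.4 171.1] 75.6 0.03916394077472092
bar 398 [ 483.8 -311.7] [16.8 51.9] 55.6 0.1719762178920332
disc 1098 [ 483.7 -312.5] [70.9 70.4] 66.9 0.1505250040399062
shoulder 1766 [ 483.  -312.3] [ 82.4 111.4] 56.7 0.10255457889983143
jugall 3785 [ 483.4 -312.6] [ 88.6 120.4] 57.1 0.07853586005073439
plate (array([545.9, -10.8]), array([238.1, 177.1]), 4.4) 0.03141898735677473
chip? 120 (array([481.2, -45.7]), array([22.4, 24.8]), 39.0) 0.040050487390435895
chip? 121 (array([484.9,   8.6]), array([23.1, 25. ]), 60.8) 0.039727885131438635
chip? 122 (array([530.4,  16.3]), array([35.1, 21.4]), 57.8) 0.039890302680545865
chip? 127 (array([538.8, -42.3]), array([26.2, 28. ]), 90.0) 0.03977517796795887
```

View pics/sc1.png

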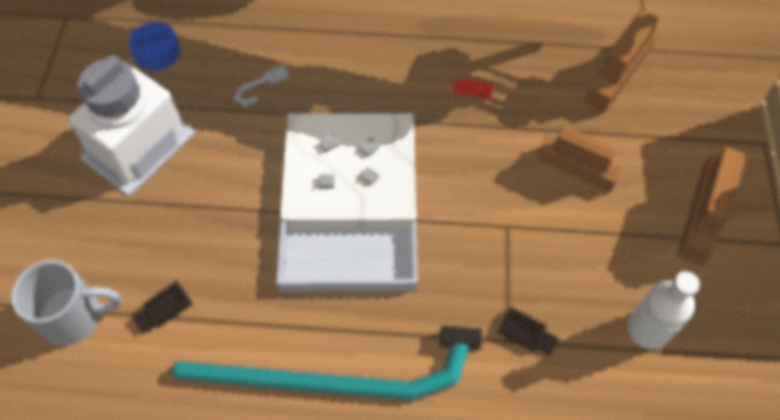

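```bash
cat >> h.py <<'E'
from scipy.spatial.transform import Rotation as Rn
def row(x,y,z,yaw,dz=0.078):
    """row to bring the grasp point to x,y,z pointing down with tool y at yaw (deg)"""
    s=env.state(); R0=Rn.from_quat(s["tool_rot"]); a=np.radians(yaw)
    R=Rn.from_matrix(np.array([[-np.sin(-a+np.pi/2)*0+np.sin(a)*-1,np.cos(a),0],[np.cos(a),np.sin(a),0],[0,0,-1]]))
    rv=(R0.inv()*R).as_rotvec(degrees=True)/6
    t=R0.inv().apply(np.array([x,y,z+dz])-s["eef_pos"])/0.025
    print(np.round(np.r_[rv,t],2).tolist(), "rows>=%.1f"%max(np.linalg.norm(t)*.5,np.linalg.norm(rv)*6/8.59))
def st():
    s=env.state();R=Rn.from_quat(s["tool_rot"]).as_matrix()
    print("t%.2f"%s["time_s"],"grasp",np.round(s["eef_pos"]+R[:,2]*.078,4),"yaw %.2f"%np.degrees(np.arctan2(R[1,1],R[0,1])),"F",np.round(s["wrist_force"],1),"w %.4f gf %.1f"%(s["width"],s["gripper_force"]),"q",np.round(s["qpos"],2))
E
sed -i 's/-np.sin(-a+np.pi\/2)\*0+np.sin(a)\*-1/-np.sin(a)/' h.py
python3 - <<'E'
from h import *
row(.4773,.2897,.224,-24.5);row(.4773,.2897,.054,-24.5)
# plate edges: near edge & sides
p=env.get_image("scene");q=env.get_image("side")
for c in (p,q):
    P=pts(c)[0]; a=np.radians(4.4); D=P[:,:2]-[.504,-.014]; X=D@[np.cos(a),np.sin(a)]; Y=D@[-np.sin(a),np.cos(a)]
    m=(abs(P[:,2]-.0305)<.004)&(abs(X)<.1)&(abs(Y)<.1)
    print(np.round([np.percentile(X[m],[.5,99.5]),np.percentile(Y[m],[.5,99.5])],4))
    for lo,hi in [(-.07,-.04),(-.02,.01),(.03,.07)]:
        k=m&(X>lo)&(X<hi); print(" y",np.round(np.percentile(Y[k],[1,99]),4))
    for lo,hi in [(-.07,-.03),(-.02,.02),(.03,.07)]:
        k=m&(Y>lo)&(Y<hi); print(" x",np.round(np.percentile(X[k],[1,99]),4))
    k=(P[:,2]>.0365)&(P[:,2]<.045)&(abs(X)<.07)&(abs(Y)<.07); print("chips X,Y range",np.round([X[k].min(),X[k].max(),Y[k].min(),Y[k].max()],3))
E
```

```text
[0.0, -0.0, 15.87, -14.19, -4.75, 0.03] rows>=11.1
[0.0, -0.0, 15.87, -14.19, -4.75, 6.83] rows>=11.1
[[-0.0739  0.0865]
 [-0.088   0.0807]]
 y [-0.0871  0.0806]
 y [-0.0872  0.0794]
 y [-0.0867  0.0807]
 x [-0.0727  0.0859]
 x [-0.0731  0.0856]
 x [-0.0731  0.085 ]
chips X,Y range [-0.036  0.043 -0.043  0.035]
[[-0.0758  0.0865]
 [-0.0866  0.0844]]
 y [-0.0855  0.0825]
 y [-0.0859  0.0842]
 y [-0.0863  0.0836]
 x [-0.0753  0.0834]
 x [-0.0752  0.0836]
 x [-0.0755  0.0832]
chips X,Y range [-0.064  0.064 -0.061  0.069]
```

```bash
python3 -m pendant '[[0,0,15.87,-14.19,-4.75,0,1],[0,0,15.87,-14.19,-4.75,0,1],[0,0,15.87,-14.19,-4.75,0,1],[0,0,15.87,-14.19,-4.75,0,1],[0,0,15.87,-14.19,-4.75,0,1],[0,0,15.87,-14.19,-4.75,0,1],[0,0,15.87,-14.19,-4.75,0,1],[0,0,15.87,-14.19,-4.75,0,1],[0,0,15.87,-14.19,-4.75,0,1],[0,0,15.87,-14.19,-4.75,0,1],[0,0,15.87,-14.19,-4.75,0,1],[0,0,15.87,-14.19,-4.75,0,1],[0,0,15.87,-14.19,-4.75,0,1],[0,0,15.87,-14.19,-4.75,0,1]]'
python3 - <<'E'
from h import *
st()
p=env.get_image("wrist"); save(p,"w1.png")
P=pts(p)[0]
m=(np.hypot(P[:,0]-.4773,P[:,1]-.2897)<.07)&(P[:,2]>.06)&(P[:,2]<.08); print(m.sum(),rect(P[m]),P[m,2].mean())
m=(np.hypot(P[:,0]-.4773,P[:,1]-.2897)<.07)&(P[:,2]>.02)&(P[:,2]<.08); print(m.sum(),rect(P[m]))
row(.4773,.2897,.054,-24.5)
E
```

```text
time_s: 3.4
eef_pos: [0.4773, 0.2898, 0.3027]
tool_rot: [0.84, 0.542, 0.0, -0.0]
wrist_force: [1.1, -0.3, 0.5]
width: 0.0941
gripper_force: 0.0
t3.40 grasp [0.4773 0.2898 0.2247] yaw -24.31 F [ 1.1 -0.3  0.5] w 0.0941 gf 0.0 q [0.48 0.32 1.5  0.   1.33 0.9 ]
1309 (array([475.8, 289.3]), array([75.5, 21.8]), 65.2) 0.06988868000987561
1754 (array([476.3, 289.4]), array([109.,  25.]), 65.1)
[0.0, 0.0, 0.03, -0.0, 0.0, 6.83] rows>=3.4
```

```bash
python3 -m pendant '[[0,0,0.1,0,-0.05,2,1],[0,0,0.1,0,-0.05,4,1],[0,0,0.1,0,-0.05,5.5,1],[0,0,0.1,0,-0.05,6.3,1],[0,0,0.1,0,-0.05,6.83,1],[0,0,0.1,0,-0.05,6.83,1],[0,0,0.1,0,-0.05,6.83,-1],[0,0,0.1,0,-0.05,6.83,-1],[0,0,0.1,0,-0.05,6.83,-1],[0,0,0.1,0,-0.05,6.83,-1],[0,0,0.1,0,-0.05,6.83,-1],[0,0,0.1,0,-0.05,6.83,-1],[0,0,0.1,0,-0.05,6.83,-1],[0,0,0.1,0,-0.05,6.83,-1]]'
python3 - <<'E'
from h import *
st()
E
```

```text
time_s: 4.85
eef_pos: [0.4762, 0.2903, 0.1319]
tool_rot: [0.844, 0.536, -0.0, -0.0]
wrist_force: [-0.2, -0.4, -0.1]
width: 0.0335
gripper_force: 0.0
t4.85 grasp [0.4762 0.2903 0.0539] yaw -25.12 F [-0.2 -0.4 -0.1] w 0.0335 gf 0.0 q [ 0.48  0.52  1.65 -0.    0.98  0.92]
```

```bash
python3 -m pendant '[[0,0,0,0,0,0,-1],[0,0,0,0,0,0,-1],[0,0,0,0,0,0,-1],[0,0,0,0,0,0,-1],[0,0,0,0,0,-1,-1],[0,0,0,0,0,-2,-1],[0,0,0,0,0,-3,-1],[0,0,0,0,0,-4,-1],[0,0,0,0,0,-4,-1]]'
python3 - <<'E'
from h import *
st()
p=env.get_image("wrist"); P=pts(p)[0]
row(.4419,-.0209,.154,4.4);row(.4419,-.0209,.088,4.4)
for c in ("scene","side"):
    P=pts(env.get_image(c))[0]; m=(np.hypot(P[:,0]-.4762,P[:,1]-.2903)<.07)&(P[:,2]>.09)&(P[:,2]<.125); print("blade low z",np.percentile(P[m,2],[0,1,5]),rect(P[m]))
E
```

```text
time_s: 5.75
eef_pos: [0.4769, 0.2907, 0.2349]
tool_rot: [0.844, 0.536, 0.003, 0.0]
wrist_force: [-0.1, 0.8, -1.7]
width: 0.0216
gripper_force: 30.0
t5.75 grasp [0.4773 0.2909 0.157 ] yaw -25.11 F [-0.1  0.8 -1.7] w 0.0216 gf 30.0 q [0.48 0.38 1.58 0.   1.18 0.92]
[0.02, -0.01, -4.92, -11.86, 4.04, 0.01] rows>=6.3
[0.02, -0.01, -4.92, -11.87, 4.03, 2.65] rows>=6.4
blade low z [0.10007901 0.10163159 0.10341438] (array([487.4, 283.1]), array([107.4,   5.9]), 64.2)
blade low z [0.10043988 0.10057261 0.1028345 ] (array([474.9, 265.9]), array([78.4, 24.9]), 45.4)
```

```bash
python3 -m pendant '[[0,0,-4.92,-11.86,4.0,0,-1],[0,0,-4.92,-11.86,4.0,0,-1],[0,0,-4.92,-11.86,4.0,0,-1],[0,0,-4.92,-11.86,4.0,0,-1],[0,0,-4.92,-11.86,4.0,0,-1],[0,0,-4.92,-11.86,4.0,0,-1],[0,0,-4.92,-11.86,4.0,0,-1],[0,0,-4.92,-11.86,4.0,0,-1],[0,0,-4.92,-11.86,4.0,0,-1],[0,0,-4.92,-11.86,4.0,0,-1],[0,0,-4.92,-11.86,4.0,1,-1],[0,0,-4.92,-11.86,4.0,2,-1],[0,0,-4.92,-11.86,4.0,2,-1],[0,0,-4.92,-11.86,4.0,2,-1]]'
python3 - <<'E'
from h import *
st(); row(.4419,-.0209,.086,4.4); 
for c in ("scene","side"):
    p=env.get_image(c);P=pts(p)[0]; a=np.radians(4.4); D=P[:,:2]-[.5097,-.0157]; X=D@[np.cos(a),np.sin(a)]; Y=D@[-np.sin(a),np.cos(a)]
    m=(abs(X+.068)<.018)&(abs(Y)<.07)&(P[:,2]>.038)&(P[:,2]<.1); print("zmin",np.percentile(P[m,2],[0,1,5]),"Yrange",Y[m].min(),Y[m].max(),"Xmax",X[m].max())
p=env.get_image("side");save(p,"s2.png")
im=cv2.imread("pics/s2.png")[120:340,150:420]; cv2.imwrite("pics/s2c.png",cv2.resize(im,None,fx=2.5,fy=2.5))
E
```

```text
time_s: 7.3
eef_pos: [0.441, -0.0199, 0.1822]
tool_rot: [0.679, 0.734, -0.0, -0.0]
wrist_force: [0.1, -0.6, 0.1]
width: 0.0219
gripper_force: 30.0
t7.30 grasp [ 0.441  -0.0199  0.1042] yaw 4.47 F [ 0.1 -0.6  0.1] w 0.0219 gf 30.0 q [-0.13  0.21  1.94  0.    0.99 -0.21]
[-0.01, -0.0, 0.01, -0.04, 0.03, 0.73] rows>=0.4
zmin [0.0502757  0.05253764 0.05469385] Yrange -0.05549971107675127 0.05271522134469389 Xmax -0.05273780144285011
zmin [0.05172639 0.05283965 0.05639449] Yrange -0.054794440063587274 0.0574966320497783 Xmax -0.05513642622406571
```

View pics/s2c.png

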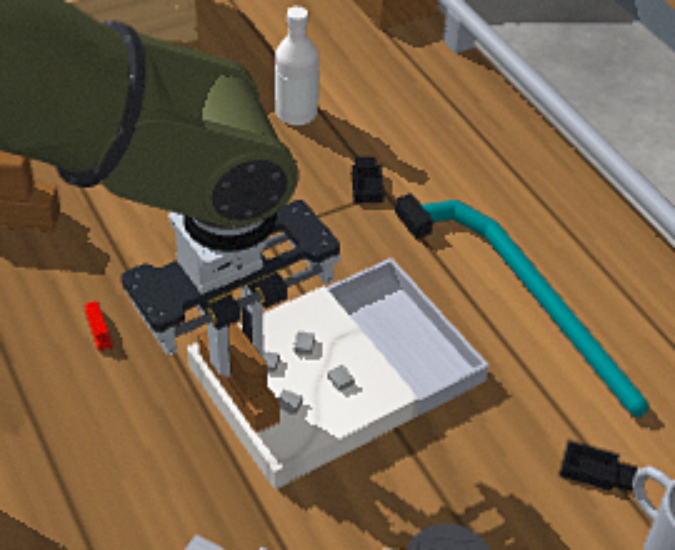

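```bash
python3 -m pendant '[[0,0,0,0,0,0.4,-1],[0,0,0,0,0,0.74,-1],[0,0,0,0,0,0.74,-1],[0,0,0,0,0.2,0.74,-1],[0,0,0,0,0.6,0.74,-1],[0,0,0,0,1.0,0.74,-1],[0,0,0,0,1.4,0.74,-1],[0,0,0,0,1.8,0.74,-1],[0,0,0,0,2.2,0.74,-1],[0,0,0,0,2.6,0.74,-1],[0,0,0,0,3.0,0.74,-1],[0,0,0,0,3.4,0.74,-1],[0,0,0,0,3.8,0.74,-1],[0,0,0,0,4.0,0.74,-1],[0,0,0,0,4.0,0.74,-1]]'
python3 - <<'E'
from h import *
st(); row(.5097+.103*.997,-.0157+.103*.0767,.0855,4.4)
p=env.get_image("side");save(p,"s3.png")
im=cv2.imread("pics/s3.png")[160:340,190:370]; cv2.imwrite("pics/s3c.png",cv2.resize(im,None,fx=3,fy=3))
E
```

```text
time_s: 8.95
eef_pos: [0.5411, -0.0129, 0.1633]
tool_rot: [0.679, 0.734, 0.0, 0.0]
wrist_force: [0.7, 0.4, -0.8]
width: 0.0224
gripper_force: 30.0
t8.95 grasp [ 0.5411 -0.0129  0.0853] yaw 4.41 F [ 0.7  0.4 -0.8] w 0.0224 gf 30.0 q [-0.09  0.44  1.68  0.    1.02 -0.17]
[0.0, -0.0, 0.0, -0.02, 2.86, -0.01] rows>=1.4
```

View pics/s3c.png

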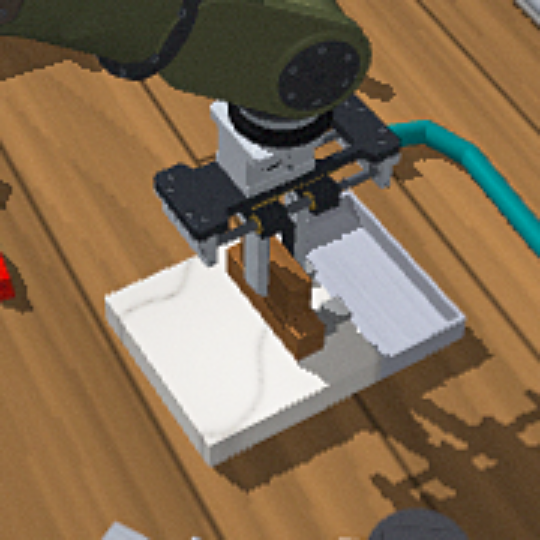

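```bash
python3 -m pendant '[[0,0,0,0,0.3,0,-1],[0,0,0,0,0.6,0,-1],[0,0,0,0,0.9,0,-1],[0,0,0,0,1.2,0,-1],[0,0,0,0,1.5,0,-1],[0,0,0,0,1.8,0,-1],[0,0,0,0,2.1,0,-1],[0,0,0,0,2.4,0,-1],[0,0,0,0,2.7,0,-1],[0,0,0,0,2.9,0,-1],[0,0,0,0,2.9,0,-1],[0,0,0,0,2.9,-1,-1],[0,0,0,0,2.9,-2.5,-1],[0,0,0,0,2.5,-4,-1],[0,0,0,0,1,-4,-1],[0,0,0,0,-1,-4,-1],[0,0,0,0,-3,-4,-1],[0,0,0,0,-5,-4,-1],[0,0,0,0,-5,-4,-1]]'
python3 - <<'E'
from h import *
st(); row(.4762,.2903,.154,-25)
ims=[]
for c in("scene","side"):
    p=env.get_image(c);save(p,c+"4.png")
    for r in env.trace(p,"chip0"):
        P=pts(p,r["mask"])[0]; print(c,round(r["score"],2),np.round(np.median(P,0),3) if len(P) else 0)
a=cv2.imread("pics/scene4.png")[170:290,200:310];b=cv2.imread("pics/side4.png")[205:325,220:360]
cv2.imwrite("pics/c4.png",np.hstack([cv2.resize(a,(385,420)),cv2.resize(b,(415,420))]))
E
```

```text
time_s: 10.9
eef_pos: [0.4111, -0.0224, 0.2629]
tool_rot: [0.68, 0.734, -0.001, -0.001]
wrist_force: [2.2, 0.9, -0.2]
width: 0.0214
gripper_force: 30.0
t10.90 grasp [ 0.4109 -0.0224  0.1849] yaw 4.38 F [ 2.2  0.9 -0.2] w 0.0214 gf 30.0 q [-0.14  0.03  1.93 -0.    1.18 -0.22]
[-0.02, 0.0, 4.9, 12.27, 3.55, 1.23] rows>=6.4
scene 0.47 [0.716 0.218 0.009]
scene 0.44 [ 0.623 -0.036  0.015]
scene 0.4 [0.62  0.015 0.014]
side 0.62 [0.597 0.005 0.026]
side 0.57 [ 0.62  -0.037  0.016]
side 0.43 [0.615 0.014 0.016]
side 0.39 [ 0.601 -0.044  0.024]
```

View pics/c4.png

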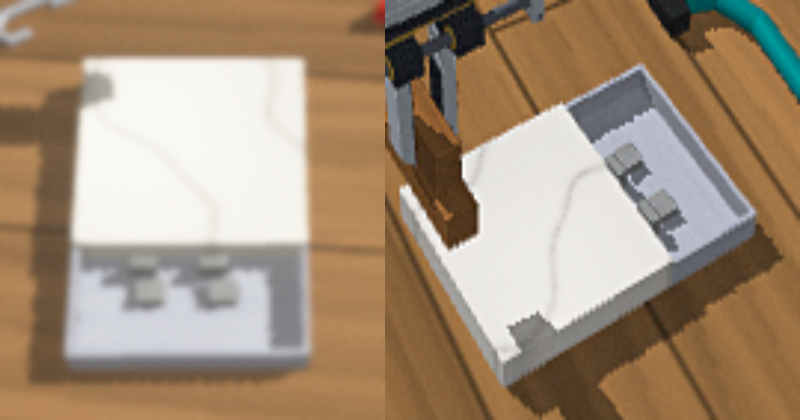

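```bash
python3 -m pendant '[[0,0,4.9,12.27,3.55,0,-1],[0,0,4.9,12.27,3.55,0,-1],[0,0,4.9,12.27,3.55,0,-1],[0,0,4.9,12.27,3.55,0,-1],[0,0,4.9,12.27,3.55,0,-1],[0,0,4.9,12.27,3.55,0,-1],[0,0,4.9,12.27,3.55,0,-1],[0,0,4.9,12.27,3.55,0,-1],[0,0,4.9,12.27,3.55,1.23,-1],[0,0,4.9,12.27,3.55,2,-1],[0,0,4.9,12.27,3.55,3,-1],[0,0,4.9,12.27,3.55,4,-1],[0,0,4.9,12.27,3.55,4.5,-1],[0,0,4.9,12.27,3.55,4.5,-1],[0,0,4.9,12.27,3.55,4.5,-1]]'
python3 - <<'E'
from h import *
st(); row(.4762,.2903,.054,-25)
P=np.vstack([pts(env.get_image(c))[0] for c in("scene","side")])
a=np.radians(4.4); D=P[:,:2]-[.5097,-.0157]; X=D@[np.cos(a),np.sin(a)]; Y=D@[-np.sin(a),np.cos(a)]
m=(abs(X)<.075)&(abs(Y)<.08);print("plate z pct",np.round(np.percentile(P[m,2],[1,50,99,100]),4))
m=(X>.084)&(X<.145)&(abs(Y)<.07)&(P[:,2]>.012)
g=np.round(np.column_stack([X,Y,P[:,2]])[m],3); print(m.sum(), "X",g[:,0].min(),g[:,0].max(),"z max",g[:,2].max()); 
for lo in np.arange(-.05,.05,.01):
    k=(g[:,1]>=lo)&(g[:,1]<lo+.01); 
    if k.any(): print(round(lo,2),k.sum(),[ (x,round(float(np.median(g[k&(abs(g[:,0]-x)<.003),2])),3)) for x in (.087,.093,.099,.105,.111,.117,.123) if (k&(abs(g[:,0]-x)<.003)).any()])
for c in("scene","side"):
    Q=pts(env.get_image(c))[0]; m=(np.hypot(Q[:,0]-.4762,Q[:,1]-.2903)<.065)&(Q[:,2]>.004)&(Q[:,2]<.06); print("foot z",np.percentile(Q[m,2],[0,1,5,50]))
E
```

```text
time_s: 12.6
eef_pos: [0.4814, 0.2903, 0.1516]
tool_rot: [0.843, 0.537, 0.0, 0.0]
wrist_force: [0.6, -0.6, -1.6]
width: 0.0218
gripper_force: 30.0
t12.60 grasp [0.4815 0.2903 0.0736] yaw -25.00 F [ 0.6 -0.6 -1.6] w 0.0218 gf 30.0 q [ 0.48  0.49  1.63 -0.    1.02  0.91]
[0.0, -0.0, -0.0, -0.09, -0.19, 0.78] rows>=0.4
plate z pct [0.027  0.0314 0.0359 0.0388]
376 X 0.085 0.139 z max 0.029
-0.05 21 [(0.087, 0.022), (0.093, 0.023), (0.105, 0.012)]
-0.04 91 [(0.087, 0.023), (0.093, 0.025), (0.099, 0.016), (0.105, 0.015), (0.111, 0.016), (0.117, 0.015)]
-0.03 70 [(0.087, 0.023), (0.093, 0.022), (0.099, 0.016), (0.105, 0.015), (0.111, 0.017), (0.117, 0.016)]
-0.02 12 [(0.099, 0.012), (0.105, 0.015), (0.111, 0.013), (0.117, 0.014), (0.123, 0.013)]
-0.01 2 [(0.117, 0.013)]
0.0 29 [(0.087, 0.023), (0.093, 0.022), (0.099, 0.019)]
0.01 73 [(0.087, 0.022), (0.093, 0.024), (0.099, 0.017), (0.105, 0.015), (0.111, 0.015), (0.117, 0.015)]
0.02 61 [(0.087, 0.024), (0.093, 0.023), (0.099, 0.013), (0.105, 0.015), (0.111, 0.015), (0.117, 0.015)]
0.03 16 [(0.099, 0.014), (0.105, 0.015), (0.111, 0.015), (0.117, 0.017)]
foot z [0.00411166 0.0042122  0.02093148 0.04119785]
foot z [0.00400165 0.00402619 0.00410528 0.00634041]
```

```bash
python3 -m pendant '[[0,0,0,0,0,0.4,-1],[0,0,0,0,0,0.7,-1],[0,0,0,0,0,0.77,-1],[0,0,0,0,0,0.77,-1],[0,0,0,0,0,0.77,-1]]'
python3 - <<'E'
from h import *
st()
E
```

```text
time_s: 13.3
eef_pos: [0.4808, 0.2901, 0.1316]
tool_rot: [0.843, 0.537, -0.0, -0.0]
wrist_force: [-2.7, -1.7, 6.2]
width: 0.0218
gripper_force: 30.0
t13.30 grasp [0.4807 0.29   0.0536] yaw -24.99 F [-2.7 -1.7  6.2] w 0.0218 gf 30.0 q [ 0.48  0.52  1.64 -0.    0.98  0.91]
```

Light contact with the bench (6 N). Release, retreat straight up, then check.

```bash
python3 -m pendant '[[0,0,0,0,0,0,1],[0,0,0,0,0,0,1],[0,0,0,0,0,0,1],[0,0,0,0,0,0,1],[0,0,0,0,0,0,1],[0,0,0,0,0,0,1],[0,0,0,0,0,-1,1],[0,0,0,0,0,-3,1],[0,0,0,0,0,-5,1],[0,0,0,0,0,-7,1],[0,0,0,0,0,-8,1],[0,0,0,0,0,-8,1]]'
python3 - <<'E'
from h import *
st()
p=env.get_image("wrist");P=pts(p)[0]
m=(np.hypot(P[:,0]-.4773,P[:,1]-.2897)<.08)&(P[:,2]>.06)&(P[:,2]<.08); print(m.sum(),rect(P[m]),P[m,2].mean(),P[m,2].std())
row(.484,-.312,.26,-123.5)
E
```

```text
time_s: 14.5
eef_pos: [0.4813, 0.2904, 0.3358]
tool_rot: [0.843, 0.537, 0.003, 0.0]
wrist_force: [0.2, -0.1, -0.1]
width: 0.0942
gripper_force: 0.0
t14.50 grasp [0.4818 0.2906 0.2578] yaw -24.99 F [ 0.2 -0.1 -0.1] w 0.0942 gf 0.0 q [ 0.48  0.3   1.44 -0.    1.39  0.91]
1071 (array([479.4, 289.4]), array([75.7, 21.3]), 64.4) 0.06998439590015171 0.0012042353506660527
[-0.01, -0.03, 16.42, -21.78, 10.29, -0.23] rows>=12.0
```

```bash
python3 -m pendant '[[0,0,16.42,-21.78,10.29,-0.2,1],[0,0,16.42,-21.78,10.29,-0.2,1],[0,0,16.42,-21.78,10.29,-0.2,1],[0,0,16.42,-21.78,10.29,-0.2,1],[0,0,16.42,-21.78,10.29,-0.2,1],[0,0,16.42,-21.78,10.29,-0.2,1],[0,0,16.42,-21.78,10.29,-0.2,1],[0,0,16.42,-21.78,10.29,-0.2,1],[0,0,16.42,-21.78,10.29,-0.2,1],[0,0,16.42,-21.78,10.29,-0.2,1],[0,0,16.42,-21.78,10.29,-0.2,1],[0,0,16.42,-21.78,10.29,-0.2,1],[0,0,16.42,-21.78,10.29,-0.2,1],[0,0,16.42,-21.78,10.29,-0.2,1],[0,0,16.42,-21.78,10.29,-0.2,1],[0,0,16.42,-21.78,10.29,-0.2,1],[0,0,16.42,-21.78,10.29,-0.2,1],[0,0,16.42,-21.78,10.29,-0.2,1]]'
python3 - <<'E'
from h import *
st()
p=env.get_image("wrist");P=pts(p)[0]; save(p,"w5.png")
d=np.hypot(P[:,0]-.484,P[:,1]+.312)
for z0,z1,r in((.165,.18,.05),(.142,.156,.06),(.10,.115,.1)):
    m=(d<r)&(P[:,2]>z0)&(P[:,2]<z1)
    if m.sum()>10: print(z0,m.sum(),rect(P[m]),np.median(P[m,2]))
row(.484,-.312,.172,-123.5)
E
```

```text
time_s: 16.35
eef_pos: [0.4841, -0.3114, 0.3368]
tool_rot: [0.958, -0.288, 0.0, 0.0]
wrist_force: [-0.2, -0.1, -0.6]
width: 0.094
gripper_force: 0.0
t16.35 grasp [ 0.4842 -0.3114  0.2588] yaw -123.45 F [-0.2 -0.1 -0.6] w 0.0940 gf 0.0 q [-0.64  0.33  1.4   0.    1.41  1.52]
0.165 857 (array([ 482.2, -312.6]), array([13.9, 50.1]), 57.0) 0.17215923668178953
0.142 2916 (array([ 482.4, -312.4]), array([67.9, 67.5]), 58.5) 0.15034278133734807
0.1 1166 (array([ 483. , -313.2]), array([ 76.8, 101.2]), 56.3) 0.10120595744045316
[0.0, -0.0, 0.01, 0.0, 0.02, 3.47] rows>=1.7
```

View pics/w5.png

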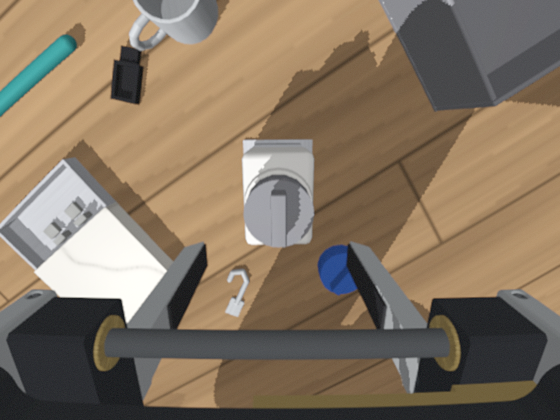

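```bash
python3 - <<'E'
from h import *
row(.4824,-.3125,.1705,-123.3)
E
```

```text
[0.0, -0.0, -0.03, -0.04, 0.07, 3.53] rows>=1.8
```

```bash
python3 -m pendant '[[0,0,-0.03,-0.04,0.07,1,1],[0,0,-0.03,-0.04,0.07,2,1],[0,0,-0.03,-0.04,0.07,2.8,1],[0,0,-0.03,-0.04,0.07,3.3,1],[0,0,-0.03,-0.04,0.07,3.53,1],[0,0,-0.03,-0.04,0.07,3.53,1],[0,0,-0.03,-0.04,0.07,3.53,-1],[0,0,-0.03,-0.04,0.07,3.53,-1],[0,0,-0.03,-0.04,0.07,3.53,-1],[0,0,-0.03,-0.04,0.07,3.53,-1],[0,0,-0.03,-0.04,0.07,3.53,-1],[0,0,-0.03,-0.04,0.07,3.53,-1],[0,0,-0.03,-0.04,0.07,3.53,-1],[0,0,-0.03,-0.04,0.07,3.53,-1],[0,0,-0.03,-0.04,0.07,3.53,-1],[0,0,-0.03,-0.04,0.07,3.53,-1],[0,0,-0.03,-0.04,0.07,3.53,-1],[0,0,-0.03,-0.04,0.07,3.53,-1]]'
python3 - <<'E'
from h import *
st()
E
```

```text
time_s: 18.2
eef_pos: [0.4822, -0.3129, 0.2484]
tool_rot: [0.958, -0.287, 0.0, -0.0]
wrist_force: [0.2, 0.7, -0.2]
width: 0.014
gripper_force: 30.0
t18.20 grasp [ 0.4822 -0.3129  0.1704] yaw -123.34 F [ 0.2  0.7 -0.2] w 0.0140 gf 30.0 q [-0.64  0.4   1.51  0.    1.23  1.51]
```

```bash
python3 -m pendant '[[0,0,0,0,0,0.1,-1],[0,0,0,0,0,0.2,-1],[0,0,0,0,0,0.28,-1],[0,0,0,0,0,0.3,-1],[0,0,0,0,0,0.3,-1],[0,0,0,0,0,0.3,-1]]'
python3 - <<'E'
from h import *
st()
P=np.vstack([pts(env.get_image(c))[0] for c in("scene","side","wrist")])
d=np.hypot(P[:,0]-.4824,P[:,1]+.3125); m=(d<.032)&(d>.02)&(P[:,2]>.135)&(P[:,2]<.153); print("disc z",m.sum(),np.percentile(P[m,2],[10,50,90]))
E
```

```text
time_s: 18.8
eef_pos: [0.4822, -0.313, 0.2414]
tool_rot: [0.958, -0.287, 0.0, 0.0]
wrist_force: [-1.4, 1.7, 7.3]
width: 0.0139
gripper_force: 30.0
t18.80 grasp [ 0.4823 -0.313   0.1634] yaw -123.34 F [-1.4  1.7  7.3] w 0.0139 gf 30.0 q [-0.64  0.41  1.52  0.    1.21  1.51]
disc z 2768 [0.14254331 0.14336944 0.14437501]
```

```bash
python3 -m pendant '[[0,0,0,0,0,0.02,-1],[0,0,-0.7,0,0,0.02,-1],[0,0,-1.4,0,0,0.02,-1],[0,0,-2.1,0,0,0.02,-1],[0,0,-2.8,0,0,0.02,-1],[0,0,-2.8,0,0,0.02,-1]]'
python3 - <<'E'
from h import *
st(); print(env.state()["ft_torque"])
E
```

```text
time_s: 19.55
eef_pos: [0.4825, -0.3133, 0.2412]
tool_rot: [0.99, -0.142, 0.001, 0.001]
wrist_force: [0.1, 0.4, 6.6]
width: 0.0136
gripper_force: 30.0
t19.55 grasp [ 0.4826 -0.3134  0.1632] yaw -106.38 F [0.1 0.4 6.6] w 0.0136 gf 30.0 q [-0.64  0.41  1.52 -0.    1.21  1.22]
[0.00180576 0.20888725 0.05011462]
```

```bash
python3 -m pendant '[[0,0,-0.8,0,0,0,-1],[0,0,-1.6,0,0,0,-1],[0,0,-2.4,0,0,0,-1],[0,0,-3.2,0,0,0,-1],[0,0,-4,0,0,0,-1],[0,0,-4.8,0,0,0,-1],[0,0,-5.6,0,0,0,-1],[0,0,-6.4,0,0,0,-1],[0,0,-7.2,0,0,0,-1],[0,0,-8,0,0,0,-1],[0,0,-8.9,0,0,0,-1],[0,0,-8.9,0,0,0,-1],[0,0,-8.9,0,0,0,-1]]'
python3 - <<'E'
from h import *
st(); print(env.state()["ft_torque"])
P=np.vstack([pts(env.get_image(c))[0] for c in("scene","side")])
d=np.hypot(P[:,0]-.4824,P[:,1]+.3125); m=(d<.032)&(d>.02)&(P[:,2]>.135)&(P[:,2]<.153); print("disc z",m.sum(),np.percentile(P[m,2],[10,50,90]))
E
```

```text
time_s: 20.85
eef_pos: [0.4825, -0.3133, 0.2412]
tool_rot: [0.949, 0.316, 0.001, 0.001]
wrist_force: [0.1, -0.4, 8.1]
width: 0.014
gripper_force: 30.0
t20.85 grasp [ 0.4826 -0.3134  0.1632] yaw -53.12 F [ 0.1 -0.4  8.1] w 0.0140 gf 30.0 q [-0.64  0.41  1.52 -0.    1.21  0.29]
[-0.06864591  0.11523459 -0.00613969]
disc z 578 [0.14191121 0.14432545 0.14651332]
```

Turned 70°, still pressed, torque near zero. Lift slowly at first.

```bash
python3 -m pendant '[[0,0,0,0,0,-0.2,-1],[0,0,0,0,0,-0.4,-1],[0,0,0,0,0,-0.6,-1],[0,0,0,0,0,-0.6,-1]]'
python3 - <<'E'
from h import *
st()
P=np.vstack([pts(env.get_image(c))[0] for c in("scene","side")])
d=np.hypot(P[:,0]-.4824,P[:,1]+.3125); m=(d<.032)&(d>.02)&(P[:,2]>.135)&(P[:,2]<.17); print("disc z",m.sum(),np.percentile(P[m,2],[10,50,90]))
E
```

```text
time_s: 21.35
eef_pos: [0.4822, -0.313, 0.2556]
tool_rot: [0.949, 0.316, 0.0, 0.0]
wrist_force: [0.1, 0.3, -1.1]
width: 0.0135
gripper_force: 30.0
t21.35 grasp [ 0.4822 -0.313   0.1776] yaw -53.14 F [ 0.1  0.3 -1.1] w 0.0135 gf 30.0 q [-0.64  0.4   1.5  -0.    1.24  0.29]
disc z 671 [0.14845243 0.15815946 0.16057663]
```

```bash
python3 -m pendant '[[0,0,0,0,0,-0.3,-1],[0,0,0,0,0,-0.6,-1],[0,0,0,0,0,-0.9,-1],[0,0,0,0,0,-1.2,-1],[0,0,0,0,0,-1.5,-1],[0,0,0,0,0,-1.8,-1],[0,0,0,0,0,-1.95,-1],[0,0,0,0,0,-1.95,-1],[0,0,0,0,0,-1.95,-1],[0,0,0,0,0,-1.95,-1]]'
python3 - <<'E'
from h import *
st()
for c in("scene","side"):
    p=env.get_image(c);save(p,c+"6.png"); P=pts(p)[0]
    d=np.hypot(P[:,0]-.4824,P[:,1]+.3125); m=(d<.04)&(P[:,2]>.16)&(P[:,2]<.21); print("disc",np.percentile(P[m,2],[1,50,99]))
    m=(np.hypot(P[:,0]-.479,P[:,1]-.289)<.07)&(P[:,2]>.062)&(P[:,2]<.08); print("scraper",rect(P[m]))
a=cv2.imread("pics/scene6.png")[120:340,70:470];b=cv2.imread("pics/side6.png")[190:420,200:470]
cv2.imwrite("pics/c6.png",np.hstack([cv2.resize(a,(440,400)),cv2.resize(b,(360,400))]))
E
```

```text
time_s: 22.45
eef_pos: [0.4821, -0.3129, 0.3037]
tool_rot: [0.949, 0.316, -0.0, -0.0]
wrist_force: [0.6, -0.3, -1.6]
width: 0.0137
gripper_force: 30.0
t22.45 grasp [ 0.482  -0.3129  0.2257] yaw -53.14 F [ 0.6 -0.3 -1.6] w 0.0137 gf 30.0 q [-0.64  0.35  1.45 -0.    1.34  0.29]
disc [0.17558317 0.2049865  0.20926544]
scraper (array([481. , 287.7]), array([73.9, 23.7]), 66.4)
disc [0.17689192 0.20601254 0.20971634]
scraper (array([0., 0.]), array([0., 0.]), 0.0)
```

View pics/c6.png

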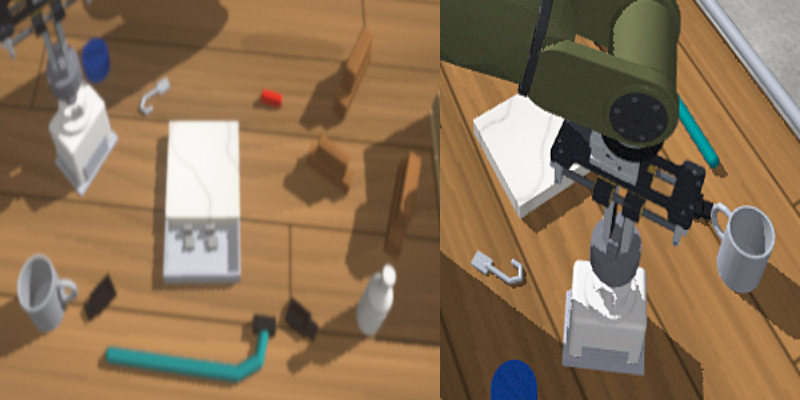

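The picture shows the cap held level above the open neck (scene half, about (65,75)). All four chips are in the trough around (197,235), the scraper is upright at (325,160), and the bystanders are where they were.

```bash
python3 -c "
from plant import env
print(env.hand_in())"
```

```text
the job is handed in; nothing more can be done
None
```

The job is handed in, at about 22.5 s of the 64 s allowed: all four chips are in the trough, the scraper stands upright within about 5 mm of its old spot, and the jug's cap is off and held level about 4 cm above the neck.

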